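# Set the lathe's tool rest to the height gauge

## Task

Take the lathe's tool rest (the steel T whose round post stands in the banjo's socket) and draw it straight up, without binding the post in its bore or pulling it out, until the top edge of its bar is level with the point of the height gauge's pointer, and turn it so that the bar lies parallel to the lathe bed. Finish while still holding the rest there in the gripper, steady, for a mate to lock: the post must stay partway in the bore. Leave the gauge as it is set, and everything lying about where it is.

Things in the scene. Friction and masses are not known exactly. Their poses are not given: they have to be found in the camera images.
- rest: Tool rest, loose steel T, 0.55 to 0.9 kg, balanced over its post. Origin: centre of the post's foot; z up the post, y along the bar. Round post 25 mm thick from 0 to 95 mm up; above it a flat web and bar 12 mm thick (x) to 129 mm: 80 mm long to 113, then 130 mm long. Starts fully down in the bore, bar 20 to 55 degrees off the bed's length. Fingers can straddle the web from above, tips above 95 mm.
- rest_top (a point): Centre of the top edge of the rest's bar, 130 mm above the foot of the post; axes as rest. This is what must be level with pointer_tip.
- rest_foot (a point): Centre of the foot of the rest's post; axes as rest.
- banjo: Banjo, fixed grey casting standing on the bed: a socket block 56 by 56 mm, 80 mm high, with a foot behind it. Origin: centre of the block's underside, on the bore's axis, z up. The upright bore is 26.2 mm wide (the post has 1.2 mm play), open at the top at 80 mm, its floor at 10 mm.
- bore_mouth (a point): Centre of the bore's mouth, on top of the socket block, 80 mm above banjo.
- bed: Lathe bed, fixed: two steel ways 50 mm high, 136 mm wide over both, 960 mm long. Origin at table level midway between the ways; y runs along the bed. At the -y end stand the headstock with motor (to 390 mm high) and a bowl blank 240 mm across, whose face is 268 mm from the bed's origin.
- pointer_tip (a point): Tip of the height gauge's pointer, a slim steel cone pointing along the bed towards the rest, 50 mm out from the column. Gauge: 130 by 50 mm base, 14 mm round column 237 mm high, fixed on the bed 190 to 410 mm from the rest on its +y side. Only friction holds the pointer on the column; it is set 20 to 45 mm above the rest's top edge as that starts.
- live_centre: loose live centre (steel, lying, 88 mm long, 32 mm thick) on the bed; leave it alone. Origin at its underside.
- gouge: loose turning gouge, wooden handle, about 350 mm long, lying on the bench in front of the bed; leave it alone. Origin at its underside.
- bowl: small loose wooden bowl, 120 mm across, 50 mm high, on the bench; leave it alone. Origin at its underside.
- wax: loose jar, 70 mm across, 60 mm high, in front of the bed; leave it alone. Origin at its underside.
- mallet: loose hammer lying on the bench to the right; leave it alone. Origin at its underside.
- faceplate: loose steel faceplate, 100 mm across, 35 mm high, in front of the bed; leave it alone. Origin at its underside.

How it is judged:
By the outcome, as a careful person would: the job done as asked, in the order asked, and still so for the second after the job is handed in, while the arm keeps its last pose, push and grip.
It also fails if it takes over 45 s, if anything falls off the work surface, if the arm or the gripper's body presses on something with over 40 N, if the wrist force passes 120 N, or if a joint passes its speed limit or range.

## Robot

A 6-joint arm with a two-finger parallel gripper is mounted at the origin on the work surface. World frame = base frame: x ahead of the robot, y to its left, z up, the work surface at z = 0. Lengths are in m, angles in rad, forces in N, time in s.
With the tool pointing down it reaches from about 0.3 to 0.85 m from the base axis. Payload 4.2 kg.
Tool frame: the origin (TCP) lies midway between the tips of the shut fingers; the grasp point (between the pads) lies 19 mm behind it (arm.grip_depth is the distance from the TCP to the grasp point, in m); z points along the fingers, y is the line along which they close (so a half turn about z gives the same grasp; the last joint's range is limited). The gripper opens to 91 mm and grips with 3 to 60 N. Pads are 32 mm wide; open, the fingers measure 118 mm over their backs; the gripper's body (76 mm by 178 mm) begins 60 mm behind the grasp point.
Start: joints at [-1.256, 0.32, 1.565, -0, 1.257, -0.02], TCP at [0.189, -0.543, 0.214] pointing down, gripper open.
Joint ranges: [-3.11, 3.11], [-0.84, 2.01], [0.21, 2.61], [-1.34, 4.49], [0.05, 2.63], [-2.56, 2.56]. Speed limits (rad/s): [2.57, 2.57, 3.14, 3.14, 3.14, 3.14].

## Interface

Orientations are given as [roll, pitch, yaw] about the fixed x, y, z axes, in that order (R = Rz(yaw) Ry(pitch) Rx(roll)).
In Python, from bench import arm, eyes gives the robot as it stands (arm), with the cameras (eyes).
- The arm moves only by the tool steer_hand, called after "Emit:" as a command line: name --argument value ..., lists and objects as JSON in quotes. Schema: {"type":"object","properties":{"steps":{"type":"array","items":{"type":"object","properties":{"drx":{"type":"number"},"dry":{"type":"number"},"drz":{"type":"number"},"sx":{"type":"number"},"sy":{"type":"number"},"sz":{"type":"number"},"finger_gap":{"type":"number"}},"additionalProperties":false,"required":["finger_gap"]},"minItems":1,"maxItems":12},"grip_force":{"type":"number"},"only":{"type":"string"},"quiet":{"type":"boolean"},"lines":{"type":"string"}},"required":["steps"],"additionalProperties":false}. steps is a list of rows, 1 to 12 of them, each an object with the fields drx, dry, drz (a rotation vector in shares of pi rad (1.0 is pi rad)), sx, sy, sz (the shift in normalised numbers (1 is 0.2 m)), finger_gap (the finger opening in m); a field left out counts as zero (the opening has to be given); each row shifts and turns the commanded pose from where the row before left it, along the tool's axes as they then stand; what a row does not reach is not made up. A row lasts 1/12 s, in which the tool goes at most 0.0417 m and 0.125 rad, less where a joint would pass 70% of its speed; a pose out of reach is approached as far as the arm can. The fingers move at their own pace and stop on an object; grip_force is the grip in N (left out, the last holds). Time passes only in rows, so rows that do not move let the fingers close. The tool returns the time, the measured TCP pose, the force, the opening and the grip force at its end. only (a regular expression) keeps the lines of the reply that match it, lines (a string "A,B") keeps lines A to B, and quiet returns only ok. Input that does not fit is refused with a message, and nothing moves.
- arm.read_state(): the state, without advancing time (a new reading comes with each control period).
- eyes.get_image(name): name is "scene" or "top"; returns a dict with "image" (420x560x3 uint8, red, green, blue), "fx", "fy", "cx", "cy" (pixels), "k1" (the pictures are not rectified: a ray, as slopes to the right and down, at radius r is drawn at 1 + k1 r^2 times it, then the intrinsics apply), "rvec" (rotation vector, rad) and "tvec" (3), from world to camera coordinates, as OpenCV has them. Camera axes: x right, y down, z forward; pixel columns grow to the right and rows downward; lengths in m; the calibration is good to about 2 mm. A picture is of the moment at which its call begins. There is no depth.
- arm.finish_job(): hands the job in; it is judged then, once.
The state is a dict: "clock": time; "joint_pos": joint angles; "qvel": joint speeds; "tau": joint torques, N m; "position": TCP position; "orientation": TCP orientation; "contact_force": force on the tool from outside, world axes, zero at the start; "wrist_torque": the same for the moment, N m; "grip_width": finger opening in m; "grip_force": force on a finger pad.
Only numpy, scipy, OpenCV 4.12 (cv2) and the standard library are available. Lean on these libraries where they do the work, as an engineer would, in place of code of your own. Each camera call takes 0.05 s, during which the arm holds its last target. There are 200 camera calls.

## Working session

There is one attempt and no reset: what is moved stays moved. The work goes in short steps, Python scripts to look and compute and a tool call to move; the robot and the scene stay as the last step left them, time stands still between calls to the robot, and variables do not carry over. Pictures are saved under pics/ and viewed, at most 10 in all, crops included, and the job is handed in when it is done.

```bash
ls; mkdir -p pics; cat > h.py <<'E'
import numpy as np, cv2, pickle
from bench import arm, eyes
def grab(n,tag):
    d=eyes.get_image(n); pickle.dump(d,open(f'pics/{tag}.pkl','wb')); return d
def load(tag): return pickle.load(open(f'pics/{tag}.pkl','rb'))
def crop(d,u0,v0,w,h,s,name):
    cv2.imwrite('pics/'+name,cv2.resize(d['image'][v0:v0+h,u0:u0+w,::-1],None,fx=s,fy=s,interpolation=cv2.INTER_CUBIC))
def ray(d,u,v):
    xd=np.array([(u-d['cx'])/d['fx'],(v-d['cy'])/d['fy']]); x=xd.copy()
    for _ in range(20): x=xd/(1+d['k1']*(x@x))
    R=cv2.Rodrigues(np.array(d['rvec'],float))[0]
    return -R.T@np.array(d['tvec'],float).ravel(), R.T@np.array([*x,1])
def proj(d,P):
    R=cv2.Rodrigues(np.array(d['rvec'],float))[0]; c=R@np.array(P,float)+np.array(d['tvec'],float).ravel()
    x=c[:2]/c[2]; x=x*(1+d['k1']*(x@x)); return np.array([d['fx']*x[0]+d['cx'],d['fy']*x[1]+d['cy']])
def atz(d,u,v,z):
    o,r=ray(d,u,v); return o+r*(z-o[2])/r[2]
def tri(d1,p1,d2,p2):
    o1,r1=ray(d1,*p1);o2,r2=ray(d2,*p2)
    s=np.linalg.lstsq(np.c_[r1,-r2],o2-o1,rcond=None)[0]
    a,b=o1+s[0]*r1,o2+s[1]*r2; return (a+b)/2,np.linalg.norm(a-b)
E
python3 - <<'E'
from h import *
for n in('scene','top'):
    d=grab(n,n+'0'); crop(d,0,0,560,420,1.42,n+'0.png'); print(n,ray(d,280,210),d['fx'])
print(arm.read_state())
E
```

```text
bench.py
pics
scene (array([ 1.49244149, -0.23046359,  0.92692892]), array([-0.77531302,  0.2011713 , -0.59887188])) 499.3663102334779
top (array([0.1757579 , 0.01240233, 1.66172983]), array([ 0.18827696,  0.0126318 , -0.98217829])) 508.01712376462075
{'clock': 0.1, 'joint_pos': array([-1.25597631e+00,  3.20231819e-01,  1.56554895e+00, -2.20198209e-05,
        1.25740910e+00, -1.99960990e-02]), 'qvel': array([-0.00061955, -0.00107275, -0.00455444, -0.00276862,  0.00141663,
        0.00140273]), 'tau': array([ 2.57862048e-04, -4.13334095e+01, -2.32510042e+01,  7.28337653e-02,
        4.22292575e-02, -5.81528025e-05]), 'position': array([ 0.18879821, -0.54264085,  0.21320529]), 'orientation': array([-3.13999534e+00, -1.10036478e-05,  3.34822909e-01]), 'contact_force': array([0.88420192, 0.30538199, 0.08323879]), 'wrist_torque': array([0.00233716, 0.0617822 , 0.00325236]), 'grip_force': 0.0, 'grip_width': 0.09136037848452246}
```

View pics/scene0.png

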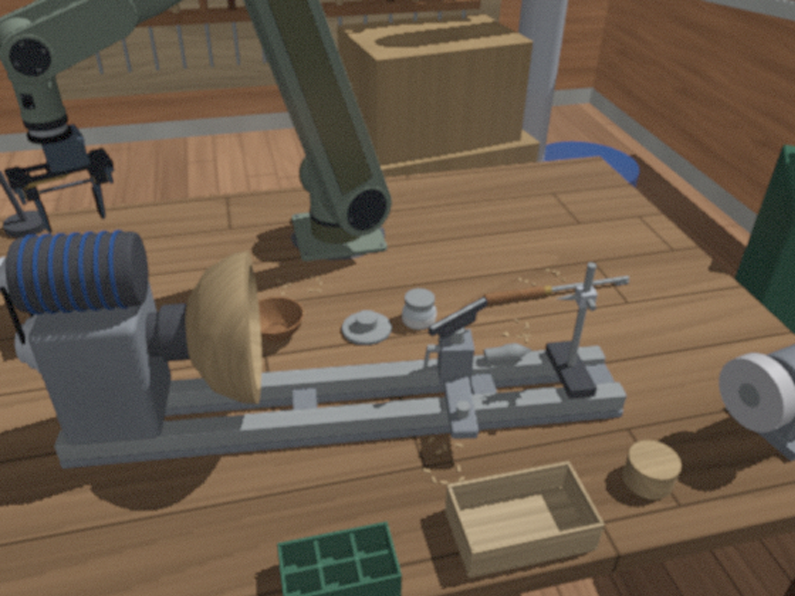

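View pics/top0.png

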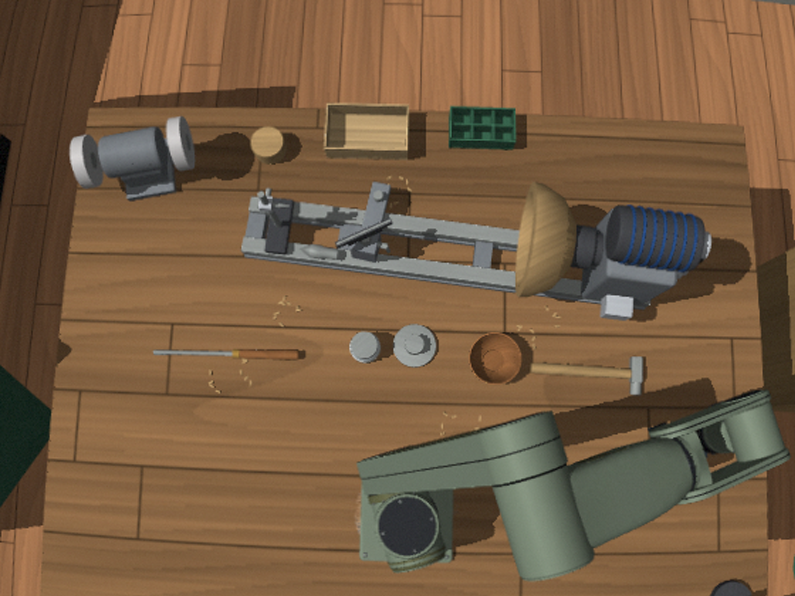

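The scene view shows the rest at about (458,318)/1.42 and the gauge collar at about (587,296)/1.42. The top view shows the bar from (338,246) to (392,220)/1.42. I'll enlarge both.

```bash
python3 - <<'E'
from h import *
a=load('scene0');b=load('top0')
crop(a,290,180,160,120,5,'sc.png'); crop(b,165,120,130,80,6,'tc.png')
E
```

```text
(no output)
```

View pics/sc.png

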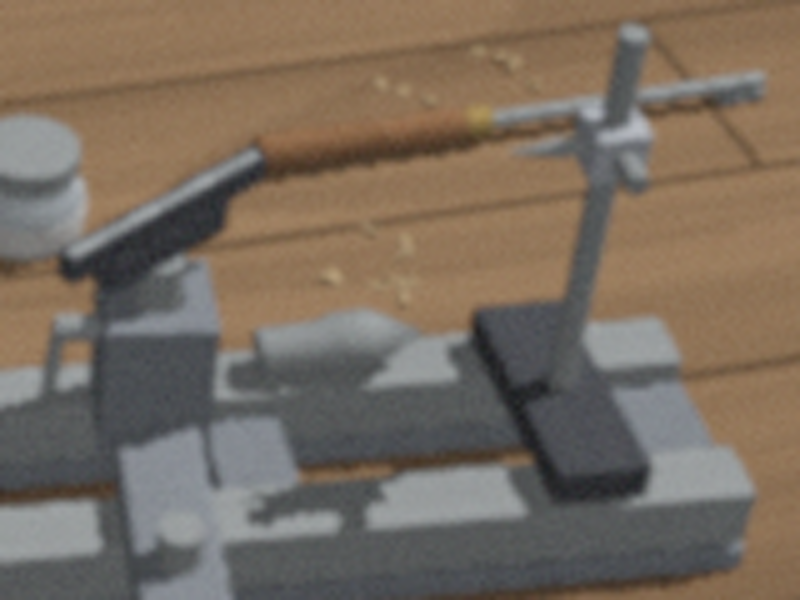

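View pics/tc.png

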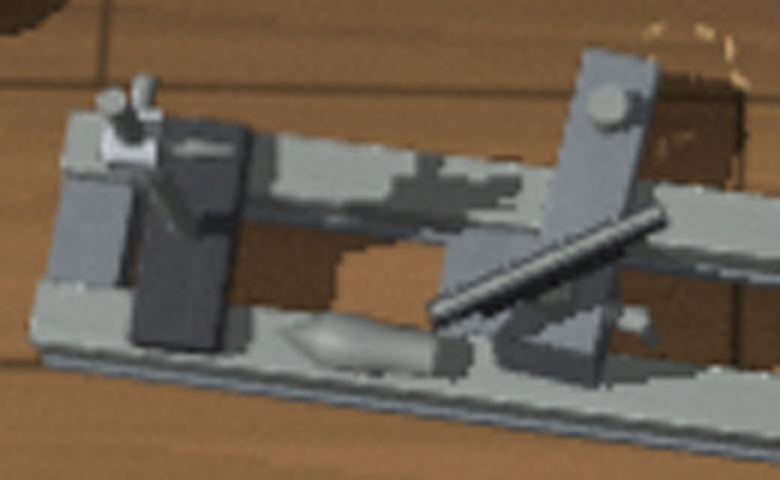

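Scene crop: pointer tip at (511,152), bar top ends at (68,260) and (258,152). Top crop: pointer tip at (236,148), bar top ends at (433,308) and (662,212), front bed edge running from (40,347) to (780,440).

```bash
python3 - <<'E'
from h import *
a=load('scene0');b=load('top0')
S=lambda x,y:((x+.5)/5-.5+290,(y+.5)/5-.5+180); T=lambda x,y:((x+.5)/6-.5+165,(y+.5)/6-.5+120)
print('tip',tri(a,S(511,152),b,T(236,148)))
e1=tri(a,S(258,150),b,T(433,308)); e2=tri(a,S(68,262),b,T(662,212)); print('bar',e1,e2,(e1[0]+e2[0])/2)
p,q=[atz(b,*T(*k),.19) for k in((433,308),(662,212))];print(p,q,(p+q)/2,np.linalg.norm(p-q),np.degrees(np.arctan2(*(p-q)[:2])))
# bed edges: refine by subpixel search of line through image (front edge of front rail in top)
def ang(p,q): return np.degrees(np.arctan2(*(p-q)[:2]))
for k,l in (((40,347),(780,440)),((70,112),(780,200))):
    p,q=atz(b,*T(*k),.05),atz(b,*T(*l),.05); print('bed',p,q,ang(p,q))
# scene near rail: top near edge and bottom near edge
f=lambda x,y:((x+.5)/1.42-.5,(y+.5)/1.42-.5)
p,q=[atz(a,*f(*k),.05) for k in((623,396),(168,436))];print('scene',p,q,ang(p,q))
crop(a,100,250,340,80,2.3,'bs.png'); crop(b,160,125,280,100,2.8,'bt.png')
im=np.vstack([np.pad(cv2.imread('pics/bs.png'),((0,0),(0,18),(0,0)))[:184,:784],cv2.imread('pics/bt.png')[:,:784]]);cv2.imwrite('pics/bed.png',im);print(im.shape)
E
```

```text
tip (array([0.64329382, 0.26219453, 0.22599624]), np.float64(0.0011229524026908045))
bar (array([0.57301905, 0.16414477, 0.19214241]), np.float64(0.00045370081232959966)) (array([0.62805884, 0.05133672, 0.1854186 ]), np.float64(0.0008265048643691579)) [0.60053894 0.10774074 0.18878051]
[0.57366999 0.16458527 0.19      ] [0.62676301 0.0516157  0.19      ] [0.6002165  0.10810049 0.19      ] 0.12482385008073268 -25.172413901150477
bed [0.58405361 0.39485657 0.05      ] [ 0.54257966 -0.01264998  0.05      ] 5.811265138154688
bed [0.7200358  0.38846921 0.05      ] [ 0.67839769 -0.00952852  0.05      ] 5.972497556221614
scene [0.72107086 0.37973621 0.05      ] [ 0.63722352 -0.39081015  0.05      ] 6.2102311458586765
(464, 784, 3)
```

View pics/bed.png

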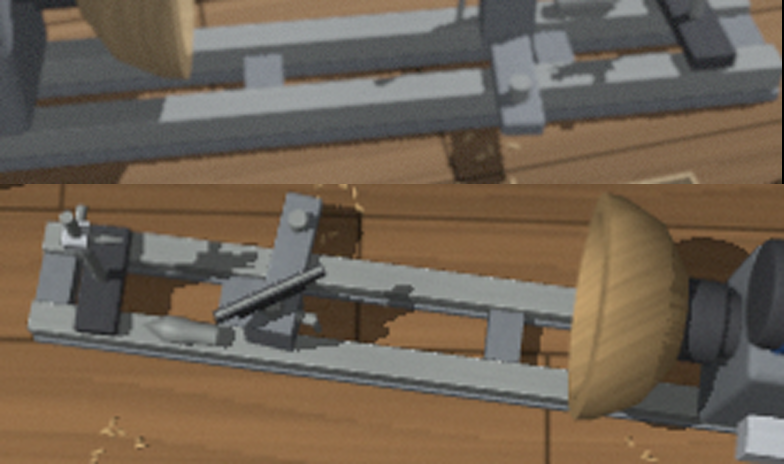

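The crop shows both ways clearly. I'll refine the bed's direction by subpixel edge fits, and start raising and turning the tool clear of everything.

Careful with the scale: shifts go in shares of 0.2 m and turns go in shares of pi rad. That gives: -0.012 m / 0.2 = -0.06, -0.12 rad / 3.1416 = -0.0382.

```bash
python3 - <<'E'
from h import *
from scipy.ndimage import map_coordinates
a=load('scene0');b=load('top0')
def fit(d,p,q,name,z=.05,n=200,w=3.5):
    g=cv2.GaussianBlur(cv2.cvtColor(d['image'],cv2.COLOR_RGB2GRAY).astype(float),(0,0),.8)
    o=np.linspace(-w,w,57); L=[]
    P=np.array([p+(q-p)*t for t in np.linspace(0,1,n)])
    for X in P:
        u=proj(d,X); nn=proj(d,X+[.01,0,0])-u; nn/=np.linalg.norm(nn)
        s=map_coordinates(g,[(u[1]+o*nn[1]),(u[0]+o*nn[0])],order=1)
        gr=np.abs(np.gradient(s)); k=gr.argmax()
        if gr[k]>1 and 0<k<56: L.append(atz(d,*(u+o[k]*nn),z)[:2])
    L=np.array(L); m=np.ones(len(L),bool)
    for _ in range(8):
        c=np.polyfit(L[m,1],L[m,0],1); r=L[:,0]-np.polyval(c,L[:,1]); m=np.abs(r)<max(.0012,1.5*np.median(np.abs(r)))
    print(name,len(L),m.sum(),np.degrees(np.arctan(c[0])),'x at y=.1',np.polyval(c,.1),r[m].std())
v=lambda *k:np.array(k)
fit(b,v(.582,.38,.05),v(.52,-.2,.05),'front')
fit(b,v(.719,.37,.05),v(.66,-.19,.05),'back')
fit(a,v(.72,.37,.05),v(.65,-.27,.05),'scene near')
fit(a,v(.72,.37,.0),v(.65,-.27,.0),'scene near bottom',z=0.)
for u,w in((520,240),(525,292)): print(atz(b,u/1.42,w/1.42,.25))
E
```

```text
front 196 166 6.1112598930463 x at y=.1 0.5559164760074106 0.0005386838827536617
back 168 107 6.044901938844016 x at y=.1 0.6913932620425747 0.0005727582626249924
scene near 186 134 6.094870905947187 x at y=.1 0.691461268673325 0.0005640895110490493
scene near bottom 110 76 6.124622946992306 x at y=.1 0.6997529957690517 0.000583682843940135
[ 0.57379821 -0.21506799  0.25      ]
[ 0.4659828  -0.22447572  0.25      ]
```

Emit:
steer_hand --steps '[{"drz":-0.0382, "sz":-0.06, "finger_gap":0.091}, {"drz":-0.0382, "sz":-0.06, "finger_gap":0.091}, {"drz":-0.0382, "sz":-0.06, "finger_gap":0.091}, {"drz":-0.0382, "sz":-0.06, "finger_gap":0.091}, {"drz":-0.0382, "sz":-0.06, "finger_gap":0.091}, {"drz":-0.0382, "sz":-0.06, "finger_gap":0.091}, {"drz":-0.0382, "sz":-0.06, "finger_gap":0.091}, {"drz":-0.0382, "sz":-0.06, "finger_gap":0.091}, {"drz":-0.0382, "sz":-0.06, "finger_gap":0.091}, {"drz":-0.0382, "sz":-0.06, "finger_gap":0.091}, {"drz":-0.0382, "finger_gap":0.091}, {"drz":-0.0382, "finger_gap":0.091}]'

```text
clock: 1.1
position: [0.189, -0.5432, 0.3345]
orientation: [3.141, 0.001, 1.781]
contact_force: [-0.4, 0.4, 1.1]
grip_width: 0.0912
grip_force: 0.0
```

To row units: 0.027 m / 0.2 = 0.135, 0.0198 m / 0.2 = 0.099, -0.115 rad / 3.1416 = -0.0366.

Emit:
steer_hand --steps '[{"drz":-0.0366, "finger_gap":0.091}, {"drz":-0.0366, "finger_gap":0.091}, {"sx":0.135, "sy":0.099, "finger_gap":0.091}, {"sx":0.135, "sy":0.099, "finger_gap":0.091}, {"sx":0.135, "sy":0.099, "finger_gap":0.091}, {"sx":0.135, "sy":0.099, "finger_gap":0.091}, {"sx":0.135, "sy":0.099, "finger_gap":0.091}, {"sx":0.135, "sy":0.099, "finger_gap":0.091}, {"sx":0.135, "sy":0.099, "finger_gap":0.091}, {"sx":0.135, "sy":0.099, "finger_gap":0.091}]'

```text
clock: 1.93
position: [0.2416, -0.2787, 0.3336]
orientation: [3.142, -0.001, 2.004]
contact_force: [0.5, 0.2, 0.6]
grip_width: 0.0908
grip_force: 0.0
```

Emit:
steer_hand --steps '[{"sx":0.111, "sy":0.1165, "finger_gap":0.091}, {"sx":0.111, "sy":0.1165, "finger_gap":0.091}, {"sx":0.111, "sy":0.1165, "finger_gap":0.091}, {"sx":0.111, "sy":0.1165, "finger_gap":0.091}, {"sx":0.111, "sy":0.1165, "finger_gap":0.091}, {"sx":0.111, "sy":0.1165, "finger_gap":0.091}, {"sx":0.119, "sy":0.139, "finger_gap":0.091}, {"sx":0.119, "sy":0.139, "finger_gap":0.091}, {"sx":0.119, "sy":0.139, "finger_gap":0.091}, {"sx":0.119, "sy":0.139, "finger_gap":0.091}, {"sx":0.119, "sy":0.139, "finger_gap":0.091}, {"sx":0.119, "sy":0.139, "finger_gap":0.091}]'

```text
clock: 2.93
position: [0.404, 0.1008, 0.3337]
orientation: [-3.141, 0.0, 2.006]
contact_force: [1.4, -1.0, -1.0]
grip_width: 0.0909
grip_force: 0.0
```

To row units: 0.0301 m / 0.2 = 0.1505, 0.03 m / 0.2 = 0.15.

Emit:
steer_hand --steps '[{"sx":-0.064, "sy":0.1505, "finger_gap":0.091}, {"sx":-0.064, "sy":0.1505, "finger_gap":0.091}, {"sx":-0.064, "sy":0.1505, "finger_gap":0.091}, {"sx":-0.064, "sy":0.1505, "finger_gap":0.091}, {"sx":-0.064, "sy":0.1505, "finger_gap":0.091}, {"sx":-0.064, "sy":0.1505, "finger_gap":0.091}, {"sz":0.15, "finger_gap":0.091}, {"sz":0.15, "finger_gap":0.091}, {"sz":0.15, "finger_gap":0.091}, {"sz":0.15, "finger_gap":0.091}, {"finger_gap":0.091}, {"finger_gap":0.091}]'

```text
clock: 3.93
position: [0.5992, 0.105, 0.2126]
orientation: [-3.138, -0.001, 2.005]
contact_force: [0.3, -0.0, 1.1]
grip_width: 0.0908
grip_force: 0.0
```

```bash
python3 - <<'E'
from h import *
crop(grab('scene','s1'),270,120,160,120,5,'s1.png')
E
```

```text
(no output)
```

View pics/s1.png

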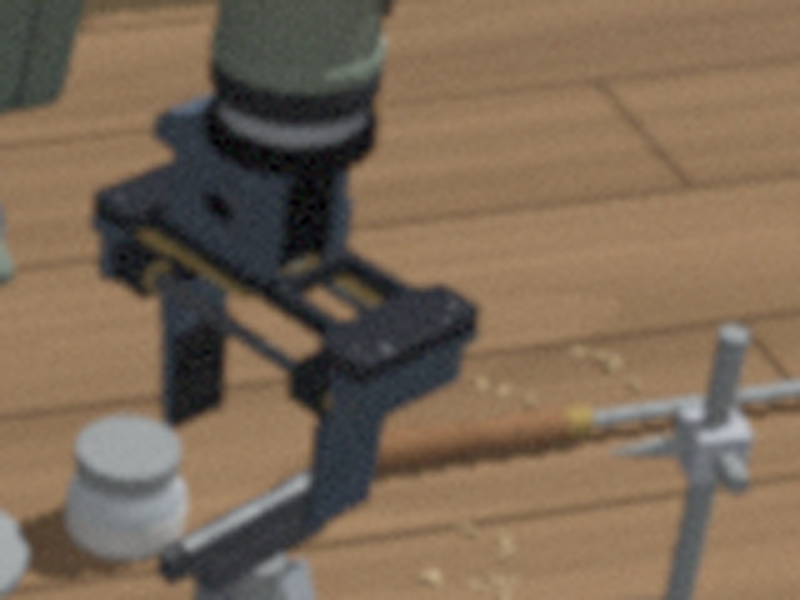

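The fingers straddle the bar and clear the gauge: near finger at crop (340,450), bar end at (175,560). Next I centre, descend and close gently.

To row units: 0.018 m / 0.2 = 0.09, 0.0023 m / 0.2 = 0.0115.

Emit:
steer_hand --steps '[{"sx":0.011, "sy":0.0115, "finger_gap":0.091}, {"sz":0.09, "finger_gap":0.091}, {"sz":0.09, "finger_gap":0.091}, {"sz":0.085, "finger_gap":0.091}, {"finger_gap":0.091}, {"finger_gap":0.091}]' --grip_force 6

```text
clock: 4.48
position: [0.602, 0.1084, 0.1623]
orientation: [3.14, 0.001, 2.005]
contact_force: [0.5, -0.4, 0.0]
grip_width: 0.0912
grip_force: 0.0
```

Emit:
steer_hand --steps '[{"finger_gap":0.03}, {"finger_gap":0.02}, {"finger_gap":0.02}, {"finger_gap":0.02}, {"finger_gap":0.02}, {"finger_gap":0.02}, {"finger_gap":0.005}, {"finger_gap":0.005}, {"finger_gap":0.005}, {"finger_gap":0.005}, {"finger_gap":0.005}, {"finger_gap":0.005}]' --grip_force 6

```text
clock: 5.48
position: [0.6009, 0.108, 0.1609]
orientation: [-3.141, -0.0, 2.005]
contact_force: [-4.8, -1.9, 2.9]
grip_width: 0.0137
grip_force: 2.9
```

```bash
python3 -c "
from h import *
s=arm.read_state();print(s['wrist_torque'],s['contact_force'])"
```

```text
[-0.25901349  1.01565478  0.0902617 ] [-4.79138625 -1.91335727  2.89261664]
```

To row units: -0.0006 m / 0.2 = -0.003.

Emit:
steer_hand --steps '[{"sy":-0.003, "finger_gap":0.005}, {"finger_gap":0.005}, {"finger_gap":0.005}, {"finger_gap":0.005}, {"finger_gap":0.005}]' --grip_force 25

```text
clock: 5.9
position: [0.5999, 0.1077, 0.1608]
orientation: [-3.14, -0.0, 2.005]
contact_force: [-4.2, -0.3, 3.2]
grip_width: 0.0119
grip_force: 25.0
```

```bash
python3 -c "
from h import *
s=arm.read_state();print(s['wrist_torque'],s['contact_force'])"
```

```text
[-0.19515281  1.00321631 -0.01576575] [-4.15132597 -0.30149391  3.16296581]
```

Emit:
steer_hand --steps '[{"finger_gap":0.005}, {"finger_gap":0.005}, {"finger_gap":0.005}]' --grip_force 40

```text
clock: 6.15
position: [0.6, 0.1076, 0.1608]
orientation: [-3.14, -0.0, 2.005]
contact_force: [-4.5, -1.2, 3.0]
grip_width: 0.0117
grip_force: 40.0
```

```bash
python3 -c "
from h import *
s=arm.read_state();print(s['wrist_torque'],s['contact_force'])"
```

```text
[-0.34074249  1.30346169 -0.00736679] [-4.52205235 -1.2283679   2.98153412]
```

To row units: -0.002 m / 0.2 = -0.01, -0.0007 m / 0.2 = -0.0035.

Emit:
steer_hand --steps '[{"sx":0.0015, "sy":-0.0035, "sz":-0.01, "finger_gap":0.005}, {"sz":-0.01, "finger_gap":0.005}, {"finger_gap":0.005}, {"finger_gap":0.005}]'

```text
clock: 6.48
position: [0.5998, 0.1077, 0.1638]
orientation: [-3.14, -0.0, 2.005]
contact_force: [-1.1, -0.6, -9.1]
grip_width: 0.0118
grip_force: 40.0
```

```bash
python3 -c "
from h import *
s=arm.read_state();print(s['wrist_torque'],s['contact_force'])"
```

```text
[-0.22843986  0.16957476  0.04618752] [-1.14140276 -0.63754213 -9.06732157]
```

To row units: -0.004 m / 0.2 = -0.02.

Emit:
steer_hand --steps '[{"sz":-0.02, "finger_gap":0.005}, {"sz":-0.02, "finger_gap":0.005}, {"sz":-0.02, "finger_gap":0.005}, {"sz":-0.02, "finger_gap":0.005}, {"finger_gap":0.005}, {"finger_gap":0.005}]'

```text
clock: 6.98
position: [0.5999, 0.1077, 0.1817]
orientation: [3.141, 0.0, 2.005]
contact_force: [-3.1, -1.1, -4.6]
grip_width: 0.0118
grip_force: 40.0
```

```bash
python3 -c "
from h import *
s=arm.read_state();print(s['wrist_torque'],s['contact_force'])"
```

```text
[-0.37436115  0.47027776  0.007785  ] [-3.0521824  -1.10983582 -4.57685565]
```

Emit:
steer_hand --steps '[{"drz":0.0223, "finger_gap":0.005}, {"drz":0.0223, "finger_gap":0.005}, {"drz":0.0223, "finger_gap":0.005}, {"drz":0.0191, "finger_gap":0.005}, {"finger_gap":0.005}, {"finger_gap":0.005}]'

```text
clock: 7.48
position: [0.5996, 0.1077, 0.1808]
orientation: [-3.141, 0.0, 1.736]
contact_force: [-2.2, -1.0, -7.5]
grip_width: 0.0121
grip_force: 40.0
```

```bash
python3 -c "
from h import *
s=arm.read_state();print(s['wrist_torque'],s['contact_force'])"
```

```text
[-0.35798962  0.50479556  0.05345739] [-2.23290951 -1.01312636 -7.51310664]
```

To row units: -0.004 m / 0.2 = -0.02, -0.0003 m / 0.2 = -0.0015, 0.07 rad / 3.1416 = 0.0223.

Emit:
steer_hand --steps '[{"drz":0.0223, "sy":-0.0015, "finger_gap":0.005}, {"drz":0.0223, "finger_gap":0.005}, {"drz":0.0223, "finger_gap":0.005}, {"drz":0.0194, "finger_gap":0.005}, {"sz":-0.02, "finger_gap":0.005}, {"sz":-0.02, "finger_gap":0.005}, {"sz":-0.02, "finger_gap":0.005}, {"sz":-0.02, "finger_gap":0.005}, {"finger_gap":0.005}, {"finger_gap":0.005}, {"finger_gap":0.005}]'

```text
clock: 8.4
position: [0.5995, 0.1076, 0.1976]
orientation: [3.141, 0.0, 1.464]
contact_force: [-5.3, -2.4, -5.1]
grip_width: 0.0116
grip_force: 40.0
```

```bash
python3 - <<'E'
from h import *
s=arm.read_state();print(s['wrist_torque'],s['contact_force'])
a=grab('scene','s2');b=grab('top','t2')
x=np.zeros((600,800,3),np.uint8)
crop(a,300,170,130,80,6,'a.png');x[:480,:780]=cv2.imread('pics/a.png');cv2.imwrite('pics/s2.png',x[:480])
crop(b,180,100,130,80,6,'t2.png')
E
```

```text
[-0.6138048   0.97736179 -0.0184286 ] [-5.26944574 -2.41780705 -5.10241506]
```

View pics/s2.png

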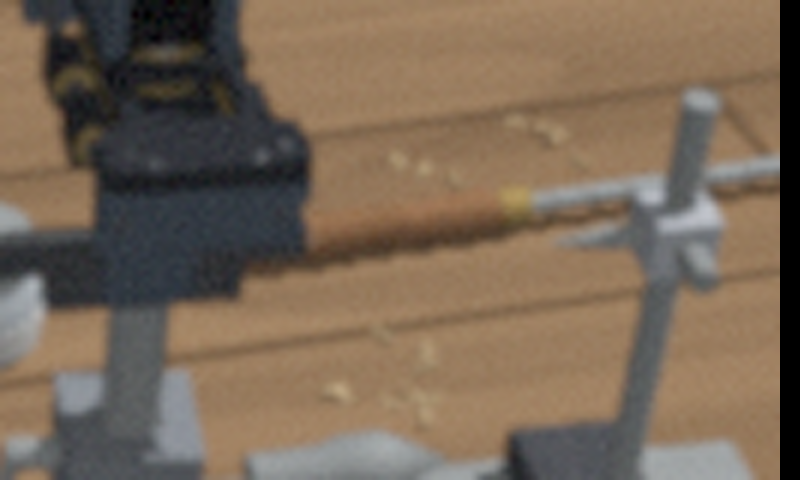

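View pics/t2.png

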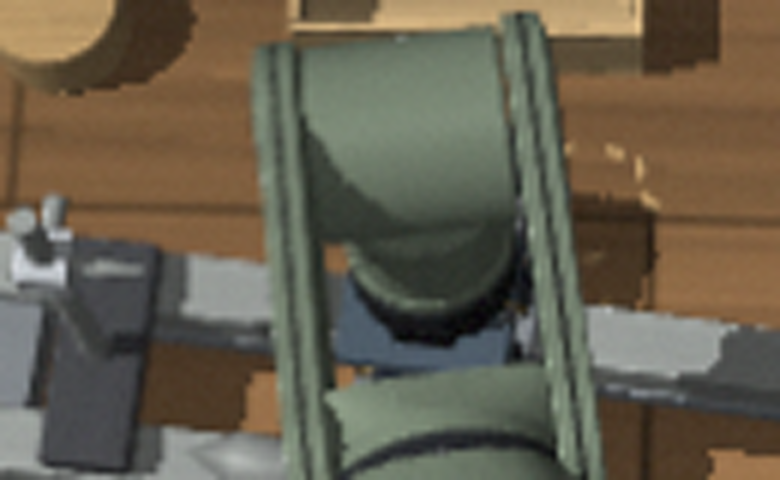

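The bar is now dark under the gripper, with its left part at crop (0–100, 235–300). The pointer tip is at (553,241), unmoved. I'll check the vertical scale against the column top and overlay the predicted bar on the picture.

```bash
python3 - <<'E'
from h import *
a=load('scene0');b=load('top0');c=load('s2')
S=lambda x,y:((x+.5)/5-.5+290,(y+.5)/5-.5+180); T=lambda x,y:((x+.5)/6-.5+165,(y+.5)/6-.5+120)
top=tri(a,S(632,31),b,T(112,98)); print('coltop',top)
tip=tri(a,S(511,152),b,T(236,148))[0]
# column axis known -> tip 50mm out along -bed y ; solve z from scene v
t=np.radians(6.1); by=np.array([np.sin(t),np.cos(t),0])
P=top[0]-.05*by; print('tip by column',P,proj(a,[*P[:2],.226]),proj(a,[*P[:2],.229]),'seen',S(511,152), 'top',proj(b,[*P[:2],.226]),T(236,148))
# overlay
u0,v0,w,h,s=270,195,80,55,10
im=cv2.resize(c['image'][v0:v0+h,u0:u0+w,::-1],None,fx=s,fy=s,interpolation=cv2.INTER_CUBIC)
im=cv2.convertScaleAbs(im,alpha=2.2,beta=0)
bx=np.array([np.cos(t),-np.sin(t),0])
pt=np.array([.5997,.1077,0])
for z,col in((.2235,(0,0,255)),(.2265,(0,255,0)),(.2295,(255,0,0))):
    q=[proj(c,pt+sx*.006*bx+sy*.065*by+[0,0,z]) for sx,sy in((-1,-1),(-1,1),(1,1),(1,-1))]
    q=np.array([[((x-u0+.5)*s),(y-v0+.5)*s] for x,y in q]).round().astype(int); cv2.polylines(im,[q],True,col,1)
cv2.imwrite('pics/ov.png',im)
E
```

```text
coltop (array([0.64605643, 0.31166293, 0.28931526]), np.float64(0.0025871153204064788))
tip by column [0.64074322 0.26194603 0.28931526] [391.49366867 209.34549395] [391.67951328 208.32369849] seen (391.8, 210.0) top [204.11905529 145.14440503] (203.91666666666666, 144.25)
```

View pics/ov.png

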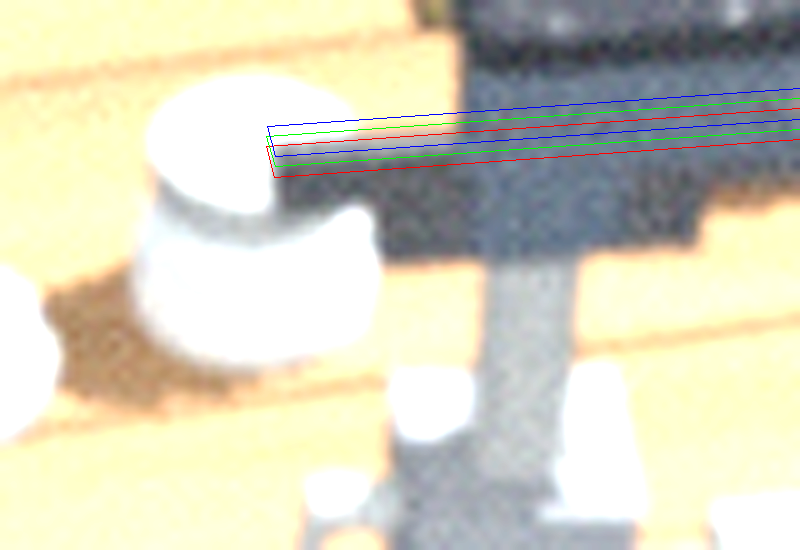

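```bash
python3 - <<'E'
from h import *
a=load('scene0');b=load('top0');c=load('s2');e=load('t2')
t=np.radians(6.1); by=np.array([np.sin(t),np.cos(t),0]); bx=np.array([np.cos(t),-np.sin(t),0])
g=lambda d:cv2.cvtColor(d['image'],cv2.COLOR_RGB2GRAY).astype(float)
sat=lambda d:np.ptp(d['image'].astype(float),axis=2)
# bar near top edge in s2: per column, strongest gradient v
G=cv2.GaussianBlur(g(c),(0,0),.7); zs=[]
for u in range(299,315):
    v=np.arange(207,214,.1); col=np.interp(v,np.arange(420),G[:,u]); gr=np.gradient(col); k=gr.argmin()
    o,r=ray(c,u,v[k]); P0=np.array([.5997,.1077,0])+.006*bx; s=(P0-o)@bx/(r@bx); zs.append((o+s*r)[2])
print('bar near edge z',np.round(zs,4),np.median(zs))
def dump(M,u0,u1,v0,v1): print(np.array2string(M[v0:v1,u0:u1].astype(int),max_line_width=200))
print('scene sat');dump((sat(a)+sat(c))/2,388,408,204,216)
print('top gray');dump((g(b)),190,209,139,150)
print('s2 gray bar');dump(g(c),298,316,203,216)
E
```

```text
bar near edge z [0.2332 0.2345 0.2331 0.2323 0.2338 0.2336 0.2329 0.2367 0.2365 0.2363
 0.2358 0.2359 0.2351 0.2355 0.2353 0.2351] 0.23510191415328457
scene sat
[[42 14  4  6 11 16 22 28 34 35 31 33 39 43 44 41 27  3  6  8]
 [45 31 27 26 31 39 44 46 46 48 43 37 38 40 41 41 28  5  7  6]
 [47 46 40 36 37 39 41 41 43 42 43 43 41 32 35 35 25  6  3  5]
 [42 38 40 49 48 49 48 43 41 41 38 35 27 21 22 23 14  1  2  5]
 [49 48 50 52 54 52 45 40 34 28 19 14  8  2  3  4  2  4  3  4]
 [59 60 58 52 45 34 28 20 12  5  1  2  2  5  4  3  5  4  3  5]
 [59 59 58 51 38 25 19 15 12  6  4  3  4  2  2  4  6  0  3  4]
 [60 59 59 55 50 46 42 40 37 36 35 33 30 28 29 32 31 15  1  7]
 [59 58 58 58 59 56 59 58 56 55 56 57 56 55 54 53 52 34  8  4]
 [58 59 59 58 57 57 59 58 59 59 59 58 58 58 58 59 57 44 22  2]
 [56 59 57 57 57 58 60 59 58 57 57 57 59 57 58 58 57 53 37  7]
 [58 58 56 58 57 57 57 58 58 59 57 59 58 58 57 57 57 56 48 22]]
top gray
[[168 158  76  77  79  89  88  93  86  84  84  90  90  90  92  96  97  96  95]
 [ 95  92  66  68  69  68  71  77  68  67  66  69  78  76  78  83  86  96  96]
 [ 95  92  62  
[... 984 characters left out ...]
128 128 128 128 122  93]
 [161 160 159 156 154 150 142 126 117 114 113 112 110 109 109 108 109  81]
 [141 140 138 131 122 123 114 102  95  94  93  90  90  87  87  85  79  70]
 [ 97  93  96  86  87  86  82  80  78  83  81  80  80  80  75  76  76  62]
 [ 68  71  77  70  73  73  69  63  69  66  70  64  61  63  54  56  54  53]
 [ 60  54  54  55  54  54  52  50  51  56  46  49  43  46  48  45  44  51]
 [ 47  44  52  49  45  47  49  50  49  46  46  49  45  49  47  45  46  50]
 [ 49  48  46  42  49  43  49  40  45  50  48  50  49  52  46  50  46  43]
 [ 52  51  45  44  47  53  46  54  50  46  51  41  43  47  44  52  49  51]
 [ 57  49  51  50  58  62  77  87  77  58  48  48  44  43  50  49  47  45]]
```

```bash
python3 - <<'E'
from h import *
a=load('scene0');b=load('top0');c=load('s2')
t=np.radians(6.1); by=np.array([np.sin(t),np.cos(t),0]); bx=np.array([np.cos(t),-np.sin(t),0])
g=lambda d:cv2.cvtColor(d['image'],cv2.COLOR_RGB2GRAY).astype(float)
def sub(d,us,v0,v1,lev):
    out=[]
    for u in us:
        col=g(d)[v0:v1,u]; k=np.where((col[:-1]>=lev)&(col[1:]<lev))[0][-1]; out.append((u,v0+k+(col[k]-lev)/(col[k]-col[k+1])))
    return out
for off,lev in((-.006,107),(.006,66)):
    zs=[]
    for u,v in sub(c,range(306,313),203,214,lev):
        o,r=ray(c,u,v);P0=np.array([.5997,.1077,0])+off*bx;s=(P0-o)@bx/(r@bx);zs.append((o+s*r)[2])
    print('bar edge',off,np.round(zs,4),np.mean(zs))
sat=(np.ptp(a['image'].astype(float),axis=2)+np.ptp(c['image'].astype(float),axis=2))/2
sc=[]
for u in range(393,402):
    v=np.arange(206,214); bg=np.interp(v,[206,213],[sat[206,u],sat[213,u]]); w=np.clip(bg-sat[206:214,u],0,None); w[w<4]=0; sc.append((u,(w*v).sum()/w.sum()))
tp=[]
for u in range(194,203):
    v=np.arange(142,147); w=np.clip(g(b)[142:147,u]-70,0,None); tp.append((u,(w*v).sum()/w.sum()))
print(np.round(sc,2)[:,1],np.round(tp,2)[:,1])
def plane(d,pts):
    p=np.array(pts); k=np.polyfit(p[:,0],p[:,1],1); us=p[[0,-1],0]
    o,r1=ray(d,us[0],np.polyval(k,us[0])); _,r2=ray(d,us[1],np.polyval(k,us[1])); n=np.cross(r1,r2); return o,n/np.linalg.norm(n)
(o1,n1),(o2,n2)=plane(a,sc),plane(b,tp)
for y in(.262,.28): 
    X=np.linalg.solve([n1,n2,[0,1,0]],[n1@o1,n2@o2,y]); print(X,proj(a,X),proj(b,X))
# top-view check: horizontal line along by through top plane, z free, mean scene
from scipy.optimize import least_squares
def res(p):
    L=[np.array([p[0],.27,p[1]])+s*by for s in np.linspace(-.012,.02,40)]
    A=np.array([proj(a,x) for x in L]);B=np.array([proj(b,x) for x in L])
    A=A[A[:,0].argsort()];B=B[B[:,0].argsort()]
    return np.r_[[np.interp(u,*A.T)-v for u,v in sc],[np.interp(u,*B.T)-v for u,v in tp]]
q=least_squares(res,[.643,.226]);print('x,z',q.x,np.abs(q.fun).mean())
E
```

```text
bar edge -0.006 [0.2264 0.2265 0.2264 0.2264 0.2264 0.2264 0.2262] 0.22637584562101898
bar edge 0.006 [0.2275 0.2278 0.2271 0.2277 0.2279 0.2274 0.2284] 0.2276765250908069
[209.84 209.86 209.68 209.56 209.51 209.29 209.23 209.13 209.15] [144.41 144.33 144.16 144.06 144.11 144.25 144.38 144.47 144.48]
[0.64304492 0.262      0.22577713] [391.90784818 209.98859655] [204.16207467 144.42969644]
[0.64329349 0.28       0.22509257] [398.97450681 209.27062071] [198.20608016 144.29733938]
x,z [0.64224671 0.22493354] 0.15765537589034295
```

Bar top edge is at about 0.2268 by encoders and 0.227 by picture. The pointer axis fits at about 0.225, so I lower slightly and relieve the small side load.

To row units: 0.0015 m / 0.2 = 0.0075, -0.0008 m / 0.2 = -0.004.

Emit:
steer_hand --steps '[{"sx":-0.002, "sy":-0.004, "sz":0.0075, "finger_gap":0.005}, {"finger_gap":0.005}, {"finger_gap":0.005}, {"finger_gap":0.005}, {"finger_gap":0.005}, {"finger_gap":0.005}]'

```text
clock: 9.0
position: [0.5992, 0.1076, 0.1953]
orientation: [3.141, -0.0, 1.464]
contact_force: [-1.0, -0.6, -7.4]
grip_width: 0.0123
grip_force: 40.0
```

```bash
python3 -c "
from h import *
s=arm.read_state();print(s['wrist_torque'],s['contact_force'])
c=grab('scene','s3');a=load('s2');g=lambda d:cv2.cvtColor(d['image'],cv2.COLOR_RGB2GRAY).astype(int)
print(g(c)[204:214,306:313])
d=np.abs(g(c)-g(a));print('gauge/wax diff',d[180:260,385:430].max(),d[200:240,275:296].max())
# column top check
G=load('scene0');print(np.array2string(g(G)[182:192,410:424]))
for z in(.287,.289): print(proj(G,[.6463,.312,z]))
"
```

```text
[-0.37735158  0.18609562 -0.01266531] [-0.96566701 -0.57701124 -7.43212588]
[[126 127 127 129 126 130 128]
 [129 127 126 124 128 127 130]
 [132 127 128 129 129 128 127]
 [130 127 125 124 123 122 118]
 [118 107 109 108 104 100 100]
 [ 91  83  82  89  85  84  77]
 [ 76  80  75  74  75  81  76]
 [ 59  59  57  50  52  57  57]
 [ 46  43  52  48  43  42  47]
 [ 51  45  48  53  48  46  50]]
gauge/wax diff 17 9
[[118 115 116 116 114 116 115 113 114 111 113 104 105 105]
 [116 111 112 108 107 108 108 106  99  99  96  98 100 100]
 [100 104  98  99 108 115 112 105  97  93 100 105 105 106]
 [ 98 100  99 103 125 137 142 134 126 111 110 110 115 114]
 [109 108 108 111 129 148 152 155 149 127 109 109 112 114]
 [116 114 109 107 114 137 146 149 146 128 107 101 108 111]
 [114 117 112  93  89 100 114 119 118 118 103  95 103 110]
 [115 112 105  93  81  84  91  94 100 106 105  94  94 102]
 [112 108 100  91  84  81  84  89  95 110 117 107 100  95]
 [117 112 101  83  80  84  87  94 104 115 122 115 111  98]]
[416.58290687 186.57266474]
[416.73586884 185.85030949]
```

```bash
python3 -c "
from bench import arm, eyes
print(arm.finish_job())"
```

```text
the job is handed in; nothing more can be done
None
```

I handed the job in with the rest held steady in the gripper, about 35 mm up and still partway in the bore. Its top edge is level with the pointer tip to within about 1–2 mm as measured, and its bar is parallel to the bed. I steered clear of the gauge and the loose objects; the last picture showed the gauge and wax jar unmoved, but I did not re-check the others.

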